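Rock the dial angle finder to its index on a crowned stud and hold it

TASK

I am about to drill a slanted leg hole in the clamped stud and need a sight for the drill. Pick up the dial angle finder and stand it upright on the stud's crowned upper face, running along the stud with its dial still facing away from you and its lower corner on the index's side at the middle of the pencil line; then rock it over on that corner until the hanging needle settles midway between the two prongs of the index. Finish while still holding it steady like that, corner resting on the line, and leave the other things on the bench where they are.

Things in the scene. Friction and masses are not known exactly. Their poses are not given: they have to be found in the camera images.
- gauge: Dial angle finder, upright on the bench: black case 26 mm thick (x), 120 long (y), 140 high (z), 0.25 kg, on a metal foot 34 mm thick, 120 long, 10 high. Origin: centre of the foot's underside, z up. White dial (95 mm, centre 63 mm up) on the +x side, at first facing away from the robot within 30 deg. Grip the plain band 116 to 140 mm up, fingers on the two broad faces.
- gauge_heel (a point): Lower corner of the gauge at the foot's -y end (lower left seen from the dial, the side the index lies on), mid thickness: 60 mm from the gauge origin along -y. The gauge is rocked over on this corner: its top leans towards -y (positive turn about gauge x) and the other end of the foot rises.
- gauge_top (a point): Middle of the gauge's top edge, 140 mm above the foot's underside.
- gauge_needle (a joint): Angle (rad) of the free-hanging weighted needle in the case: 0 when the gauge stands plumb and it points at the foot; equals the gauge's lean towards its heel (turn about gauge x). Black, with a diamond on it, pivot at the dial's centre, 43 mm long below the pivot; settles in about half a second.
- gauge_bezel (a joint): Angle (rad) to which the index on the stiff turnable bezel ring round the dial has been set, same sense as the needle: the two values are equal when the needle is midway between the prongs. Set beforehand between 0.2 and 0.42; stays put unless forced.
- needle_tip (a point): Lower tip of the needle, 42 mm from its pivot.
- index_mark (a point): Midpoint between the two black prongs of the index on the bezel, at the needle tip's radius (42 mm from the pivot). The prongs are 4 mm wide with a gap of 6 mm between them.
- stud: Timber offcut lying flat, fixed to the bench by a steel holdfast (hooked bar 147 mm high near its +y end). 92 mm wide (x), 320 long (y), origin: centre of its underside, z up, yawed up to 17 deg. Upper face crowned: a ridge across it at y = +10 mm is 46 mm above the bench; the face falls 2.6 deg from it towards both ends. It does not move.
- stud_mark (a point): Middle of the pencil line (3 mm wide) drawn square across the stud's upper face, 35 mm from the stud's centre towards its -y end, on the surface, 44 mm above the bench; axes as the stud's. The gauge's heel belongs here, the rest of the foot lying from here towards the stud's +y end, over the ridge.
- drill: Battery drill lying on its side (bystander), about 225 by 220 by 70 mm; leave alone.
- bit_case: Yellow plastic bit case, shut, 75 by 120 by 37 mm (bystander); leave alone.
- saucer: Green ceramic saucer, 120 mm across, 20 mm high (bystander); leave alone.
- mallet: Wooden mallet lying on the bench, 290 mm long, head 62 by 115 by 56 mm (bystander); leave alone.
There are look-alikes about, which are no part of the job. What is shaped like the gauge but blue is not meant.

How it is judged (in metres and radians):
On the way, in this order (a step that is already met when the one before it is completed fails the run):
1. the gauge is lifted clear of the bench in the fingers (height (world z) of gauge above 0.06 m and contact force between the fingers and gauge above 1 N), for 0.2 s.
2. the gauge, held, stands about plumb (within 7 degrees) on the stud, along it, with its heel over the pencil line (10 mm) (contact force between gauge and stud above 0.3 N and contact force between the fingers and gauge above 1 N and y of gauge_heel in the frame of stud_mark between -0.01 and 0.01 m and x of gauge_heel in the frame of stud_mark between -0.025 and 0.025 m and z of gauge_heel in the frame of stud_mark between -0.004 and 0.008 m and y of gauge in the frame of stud_mark above 0.03 m and angle between the x axis of gauge and the x axis of stud, either way round below 0.14 rad and angle between gauge's own z axis and vertical below 0.12 rad), for 0.2 s.
At the end, for the whole second after the job is handed in: Gauge still held; its heel rests on the stud (over 0.3 N) within 10 mm of the pencil line, 25 mm of the mid line and -4 to +8 mm of the mark's height; gauge along the stud, dial away from the robot and upright, within 8 degrees; needle still and within 3.4 degrees of the index's middle (contact force between gauge and stud above 0.3 N and contact force between the fingers and gauge above 1 N and y of gauge_heel in the frame of stud_mark between -0.01 and 0.01 m and x of gauge_heel in the frame of stud_mark between -0.025 and 0.025 m and z of gauge_heel in the frame of stud_mark between -0.004 and 0.008 m and y of gauge in the frame of stud_mark above 0.03 m and angle between the x axis of gauge and the x axis of stud, either way round below 0.14 rad and angle between the z axis of needle_tip and the z axis of index_mark, either way round below 0.06 rad and velocity of joint gauge_needle between -0.15 and 0.15 rad/s and linear speed of gauge below 0.02 m/s); the arm keeps its last pose, push and grip.
It fails at once if the drill is shifted by more than 20 mm (distance of drill from where it was at the start of the episode above 0.02 m).
It fails at once if the bit case is shifted by more than 20 mm (distance of bit_case from where it was at the start of the episode above 0.02 m).
It fails at once if the saucer is shifted by more than 20 mm (distance of saucer from where it was at the start of the episode above 0.02 m).
It fails at once if the mallet is shifted by more than 20 mm (distance of mallet from where it was at the start of the episode above 0.02 m).
It also fails if it takes over 45 s, if anything falls off the work surface, if the arm or the gripper's body presses on something with over 40 N, if the wrist force passes 120 N, or if a joint passes its speed limit or range.

ROBOT

A 6-joint arm with a two-finger parallel gripper is mounted at the origin on the work surface. World frame = base frame: x ahead of the robot, y to its left, z up, the work surface at z = 0. Lengths are in m, angles in degrees, forces in N, time in s.
With the tool pointing down it reaches from about 0.3 to 0.75 m from the base axis. Payload 8.5 kg.
Tool frame: the origin (TCP) lies midway between the tips of the shut fingers; the grasp point (between the pads) lies 19 mm behind it (env.tcp_to_grasp is the z of the grasp point in the tool frame, in m); z points along the fingers, y is the line along which they close (so a half turn about z gives the same grasp; the last joint's range is limited). The gripper opens to 85 mm and grips with 20 to 120 N. Pads are 22 mm wide; open, the fingers measure 114 mm over their backs; the gripper's body (76 mm by 85 mm) begins 54 mm behind the grasp point. The pads swing forward as they close: fully open they stand 13 mm farther back than shut.
Start: joints at [-12.336, 21.807, 74.336, -0, 83.858, -12.336], TCP at [0.55, 0, 0.231] pointing down, gripper open.
Joint ranges: [-178.18, 178.18], [-50.72, 133.34], [12.68, 142.11], [-81.47, 261.47], [9.98, 163.14], [-165.26, 165.26]. Speed limits (degrees/s): [136.94, 136.94, 180, 180, 180, 180].

INTERFACE

Orientations are given as a 3x3 rotation matrix whose columns are the frame's x, y, z axes.
In Python, from rig import env, imaging, job, models gives the robot as it stands. The module is installed in compiled form; this text tells all that it offers.
- The arm moves only by the tool jog_arm, never from a script. Its argument "plan" is text: rows parted by semicolons, each of 7 numbers parted by spaces: the turn, a rotation vector about the tool's x, y, z in degrees, then the shift along the tool's x, y, z in cm, then the closure in counts, from 0 (fully open) to 255 (shut). In form: rx ry rz x y z claw; .... A call has 1 to 10 rows; each row shifts and turns the commanded pose from where the row before left it, along the tool's axes as they then stand; what a row does not reach is not made up. A row lasts 1/12 s, in which the tool goes at most 41.7 mm and 7.16 degrees, less where a joint would pass 70% of its speed; a pose out of reach is approached as far as the arm can. A call with a gripper value outside its range is refused whole. The fingers move at their own pace and stop on an object; "grip_force" is the grip in N (left out, the last holds). Time passes only in rows, so rows that do not move let the fingers close. It gives the time, the measured TCP pose, the force, the opening and the grip force at its end, in the units of the state.
- env.observe(): the state, without advancing time (a new reading comes with each control period).
- imaging.get_image(name): name is "scene" or "side" or "wrist"; returns a dict with "pixels" (384x512x3 uint8, red, green, blue), "depth" (384x512 float32, m along the optical axis (not along the pixel's ray), 0 where there is no reading), "fov_y" (degrees; the focal length in pixels is half the picture's height over the tangent of half this angle, whatever the lens; pixels are square), "cx", "cy" (the principal point, pixels), "world_from_camera" (4x4, takes a point from camera to world coordinates). Camera axes: x right, y down, z forward; pixel columns grow to the right and rows downward; lengths in m; the calibration is good to about 2 mm. A picture is of the moment at which its call begins.
- job.close_job(): hands the job in; it is judged then, once.
Trained networks look in the newest picture that a camera, given by its name, has taken for a name from the list of things; names that differ only in an ending like _2 or _b are one class to them, and where a whole thing is asked for, a point or a joint stands for the part that bears it (a point fixed in the world has none). Each returns a list of dicts, best first, with "confidence" (0 to 1); they miss things now and then, are a little off and sometimes report something else, mostly with a low value. They report only what shows in the picture. A call takes as long as a camera call. They do not tell look-alikes from the thing itself.
- models.outline_of(camera, query): "region" (384x512 bool, what is visible of it) and "bbox" ([centre column, centre row, width, height] in pixels, round what is visible of it).
- models.tip_of(camera, query): "at" ([column, row] in pixels: a listed point, or the origin of a listed thing).
The state is a dict: "time_s": time; "q": joint angles; "qvel": joint speeds; "joint_efforts": joint torques, N m; "position": TCP position; "tool_rot": TCP orientation; "ft_force": force on the tool from outside, world axes, zero at the start; "wrist_torque": the same for the moment, N m; "grip_width": finger opening in m; "gripper_force": force on a finger pad.
Only numpy, scipy, OpenCV 4.12 (cv2) and the standard library are available. Lean on these libraries where they do the work, as an engineer would, in place of code of your own. Each camera call takes 0.05 s, during which the arm holds its last target. There are 200 camera calls.

## Working session

There is one attempt and no reset: what is moved stays moved. The work goes in short steps, Python scripts to look and compute and a tool call to move; the robot and the scene stay as the last step left them, time stands still between calls to the robot, and variables do not carry over. Pictures are saved under pics/ and viewed, at most 10 in all, crops included, and the job is handed in when it is done.

Besides the shell and the picture viewer there is one more tool, called after "Emit:" by a JSON object that holds its "name" and its "arguments", one argument or row to a line. jog_arm: Moves the arm, as the interface text tells. Its arguments: {"type":"object","properties":{"plan":{"type":"string"},"grip_force":{"type":"number"}},"required":["plan"]}

```bash
mkdir -p pics
cat > h.py <<'E'
import numpy as np, cv2
from rig import env, imaging, job, models
def K(im):
    f=im["pixels"].shape[0]/2/np.tan(np.radians(im["fov_y"])/2); return f,im["cx"],im["cy"]
def cloud(im):
    f,cx,cy=K(im); d=im["depth"]; v,u=np.mgrid[:d.shape[0],:d.shape[1]]
    p=np.stack([(u-cx)/f*d,(v-cy)/f*d,d],-1); T=im["world_from_camera"]
    w=p@T[:3,:3].T+T[:3,3]; w[d<=0]=np.nan; return w
def proj(im,P):
    f,cx,cy=K(im); T=im["world_from_camera"]; c=(np.asarray(P)-T[:3,3])@T[:3,:3]
    return np.stack([cx+f*c[...,0]/c[...,2],cy+f*c[...,1]/c[...,2]],-1)
def save(n,px,s=1):
    cv2.imwrite("pics/"+n+".png",cv2.resize(px[...,::-1],None,fx=s,fy=s,interpolation=cv2.INTER_CUBIC))
E
python3 - <<'E'
from h import *
ims={n:imaging.get_image(n) for n in("scene","side")}
save("both",np.vstack([ims["scene"]["pixels"],ims["side"]["pixels"]]),0.78)
for n,im in ims.items():
    w=cloud(im); print(n,im["fov_y"],im["world_from_camera"].round(3).tolist())
    for q in("gauge","stud"):
        for r in models.outline_of(n,q):
            p=w[r["region"]]; print(q,round(r["confidence"],2),np.round(r["bbox"]),np.nanmedian(p,0).round(3),np.nanpercentile(p,2,axis=0).round(3),np.nanpercentile(p,98,axis=0).round(3),np.median(im["pixels"][r["region"]],0))
    for q in("stud_mark","gauge","gauge_heel","gauge_top"):
        for r in models.tip_of(n,q):
            c,rr=np.round(r["at"]).astype(int); print(q,round(r["confidence"],2),r["at"],w[min(rr,383),min(c,511)].round(3))
E
```

```text
scene 43.024204663650316 [[0.587, 0.652, -0.481, 1.218], [0.81, -0.46, 0.365, -0.581], [0.017, -0.604, -0.797, 1.144], [0.0, 0.0, 0.0, 1.0]]
gauge 0.96 [117. 235.  60.  38.] [ 0.488 -0.472  0.092] [ 0.446 -0.52   0.005] [ 0.525 -0.422  0.142] [39. 43. 75.]
stud 0.51 [199. 259.  53.  48.] [ 0.637 -0.322  0.036] [ 0.59  -0.379  0.002] [ 0.673 -0.26   0.041] [171. 155.  83.]
stud_mark 0.65 [317.1, 153.5] [0.54  0.156 0.043]
gauge 0.7 [120.9, 250.4] [ 0.49  -0.474  0.025]
gauge 0.69 [200.6, 261.5] [ 0.65  -0.325  0.04 ]
gauge 0.6 [170.1, 218.5] [ 0.467 -0.315  0.013]
gauge_heel 0.85 [147.1, 255.3] [ 0.527 -0.422 -0.002]
gauge_heel 0.78 [147.8, 224.1] [ 0.441 -0.373  0.   ]
gauge_top 0.79 [159.4, 187.7] [ 0.454 -0.322  0.141]
gauge_top 0.67 [112.0, 222.9] [ 0.484 -0.469  0.142]
side 50.26880015210055 [[0.941, -0.187, 0.282, 0.275], [-0.338, -0.574, 0.746, -0.91], [0.023, -0.797, -0.603, 0.778], [0.0, 0.0, 0.0, 1.0]]
gauge 0.78 [244. 272.  16.  81.] [ 0.452 -0.353  0.111] [ 0.433 -0.369 -0.001] [ 0.498 -0.22   0.141] [69. 57. 46.]
gauge 0.75 [271. 327.  38.  94.] [ 0.466 -0.493  0.109] [ 0.434 -0.522  0.006] [ 0.52  -0.43   0.141] [ 54.  66. 101.]
stud 0.73 [214. 161.  56.  86.] [0.533 0.151 0.042] [0.476 0.015 0.002] [0.597 0.322 0.135] [134.  92.  54.]
stud_mark 0.97 [221.1, 170.7] [0.536 0.136 0.043]
gauge 0.84 [271.0, 345.9] [ 0.452 -0.52   0.099]
gauge 0.6 [244.0, 294.2] [ 0.449 -0.368  0.068]
gauge_heel 0.72 [278.7, 326.3] [ 0.482 -0.484  0.096]
gauge_heel 0.67 [238.5, 314.9] [ 0.435 -0.366 -0.002]
gauge_top 0.92 [275.8, 306.5] [ 0.481 -0.467  0.138]
gauge_top 0.91 [241.1, 249.6] [ 0.463 -0.306  0.138]
gauge_top 0.67 [240.1, 292.4] [ 0.441 -0.364  0.074]
```

View pics/both.png

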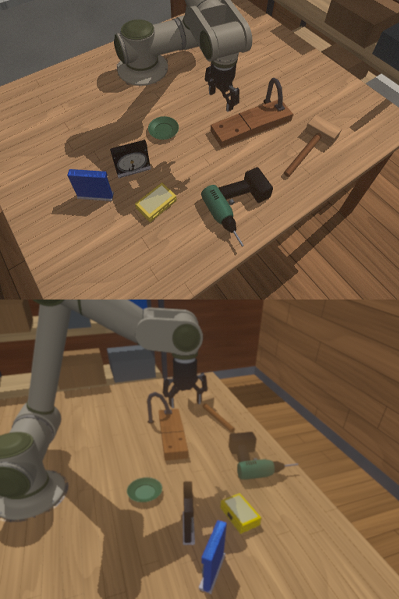

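The picture shows two gauge shapes: a black one with a white dial at scene (167,203) and a blue one at (117,235). The black one fits the description. I'll crop it to confirm and measure it together with the stud.

Run:
```python
from h import *
im=imaging.get_image("scene"); w=cloud(im)
save("crop",im["pixels"][165:255,85:235],5)
# gauge top band: points near 0.455,-0.31
def box(w,lo,hi): return np.all((w>lo)&(w<hi),-1)
for n in("scene","side"):
    jm=im if n=="scene" else imaging.get_image(n); w=cloud(jm)
    m=box(w,[.40,-.40,.134],[.52,-.23,.147]); P=w[m]
    r=cv2.minAreaRect(P[:,:2].astype(np.float32)*1000); print(n,"gauge top",len(P),r,np.percentile(P,[1,50,99],axis=0).round(3).tolist())
    # stud top
    m=box(w,[.42,-.02,.034],[.68,.36,.050]); m=cv2.morphologyEx(m.astype(np.uint8),cv2.MORPH_OPEN,np.ones((3,3)));nn,l,s,_=cv2.connectedComponentsWithStats(m)
    k=1+np.argmax(s[1:,4]);P=w[l==k]; r=cv2.minAreaRect(P[:,:2].astype(np.float32)*1000); print("stud",len(P),r,P[:,2].max())
    print("mark",[(t["at"],round(t["confidence"],2)) for t in models.tip_of(n,"stud_mark")])
    # intersect ray w/ z=.044
    for t in models.tip_of(n,"stud_mark"):
        f,cx,cy=K(jm);T=jm["world_from_camera"];d=T[:3,:3]@np.array([(t["at"][0]-cx)/f,(t["at"][1]-cy)/f,1]);print(T[:3,3]+d*(.044-T[2,3])/d[2])
print(env.observe()["tool_rot"],env.tcp_to_grasp)
```

```text
scene gauge top 416 ((461.3144226074219, -310.30523681640625), (119.82089233398438, 30.770963668823242), 74.48978424072266) [[0.437, -0.368, 0.134], [0.463, -0.312, 0.14], [0.489, -0.253, 0.144]]
stud 2379 ((544.9483032226562, 176.86351013183594), (323.7696838378906, 97.70396423339844), 80.0932846069336) 0.049979839549617155
mark [([316.5, 157.0], 0.9)]
[0.54871502 0.14569347 0.044     ]
side gauge top 490 ((460.71343994140625, -311.2875671386719), (120.40040588378906, 25.89229965209961), 73.0682601928711) [[0.436, -0.368, 0.135], [0.459, -0.316, 0.139], [0.486, -0.255, 0.142]]
stud 1564 ((544.9593505859375, 178.0513916015625), (326.1700439453125, 92.0743408203125), 80.40784454345703) 0.049594526110324
mark [([219.8, 169.0], 0.88), ([272.5, 153.4], 0.28)]
[0.53470147 0.14665372 0.044     ]
[0.72892884 0.18306936 0.044     ]
[[-9.21263966e-06  1.00000000e+00 -1.16220534e-05]
 [ 1.00000000e+00  9.21254995e-06 -7.71876637e-06]
 [-7.71865930e-06 -1.16221245e-05 -1.00000000e+00]] -0.0187
```

View pics/crop.png

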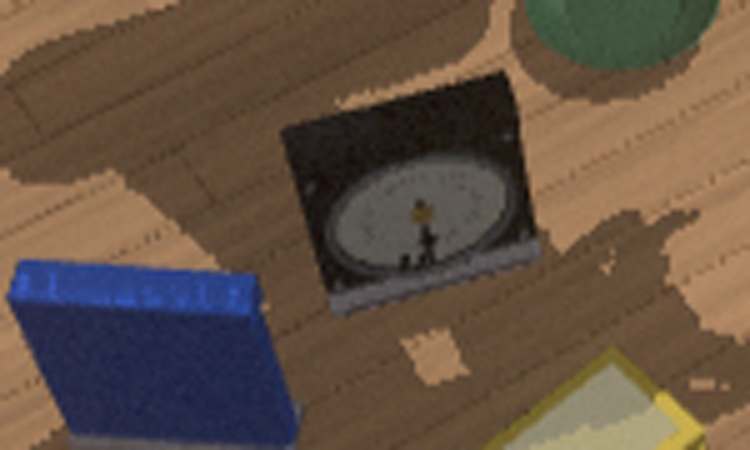

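The crop confirms the black case with the white dial; the prongs sit left of the needle, on the heel side. The gauge top is at about (0.461,-0.311) with yaw about -16.2°. The stud centre is about (0.545,0.177) with yaw about -9.8°. Moving above the gauge.

Emit:
{"name": "jog_arm", "arguments": {
  "plan": "0 0 0 -3.9 -1.11 0 0;0 0 0 -3.9 -1.11 0 0;0 0 0 -3.9 -1.11 0 0;0 0 0 -3.9 -1.11 0 0;0 0 0 -3.9 -1.11 0 0;0 0 0 -3.9 -1.11 0 0;0 0 0 -3.9 -1.11 0 0;0 0 0 -3.8 -1.11 0 0;0 0 7 0 0 0 0;0 0 7 0 0 0 0"
}}

```text
time_s: 1.83
position: [0.4603, -0.3132, 0.2309]
tool_rot: [[0.251, 0.968, -0.0], [0.968, -0.251, 0.0], [0.0, -0.0, -1.0]]
ft_force: [-0.6, 0.7, -0.7]
grip_width: 0.0854
gripper_force: 0.0
```

Emit:
{"name": "jog_arm", "arguments": {
  "plan": "0 0 2.2 0 0 0 0;0 0 0 0 0 0 0;0 0 0 0 0 0 0",
  "grip_force": 60
}}

```text
time_s: 2.08
position: [0.4612, -0.311, 0.2313]
tool_rot: [[0.277, 0.961, -0.0], [0.961, -0.277, -0.0], [-0.0, 0.0, -1.0]]
ft_force: [0.1, 0.4, -0.5]
grip_width: 0.0854
gripper_force: 0.0
```

Run:
```python
from h import *
o=env.observe();print(o["position"],np.round(o["tool_rot"],3).tolist(),o["ft_force"])
im=imaging.get_image("wrist"); w=cloud(im)
save("w1",im["pixels"],1)
m=np.all((w>[.40,-.40,.132])&(w<[.52,-.23,.148]),-1);P=w[m];print(len(P))
r=cv2.minAreaRect(P[:,:2].astype(np.float32)*1000);print(r,np.median(P[:,2]))
```

```text
[ 0.46117967 -0.31100413  0.23133591] [[0.277, 0.961, -0.0], [0.961, -0.277, -0.0], [-0.0, 0.0, -1.0]] [ 0.13758518  0.38975256 -0.53702986]
3676
((458.6564636230469, -310.44183349609375), (119.70254516601562, 26.098325729370117), 73.74436950683594) 0.13949886172481016
```

View pics/w1.png

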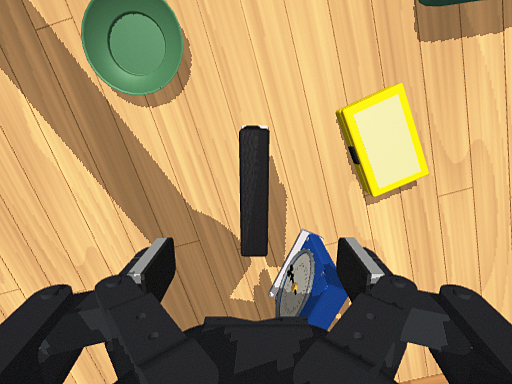

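The gauge (columns 240–270, rows 126–256) lies parallel to the fingers and between them. The wrist view puts its centre at (0.4587,-0.3104). Descending and closing.

Emit:
{"name": "jog_arm", "arguments": {
  "plan": "0 0 0 0 -0.25 3 0;0 0 0 0 0 3 0;0 0 0 0 0 3 0;0 0 0 0 0 2 0;0 0 0 0 0 0.9 0;0 0 0 0 0 0 0;0 0 0 0 0 0 255;0 0 0 0 0 0 255;0 0 0 0 0 0 255;0 0 0 0 0 0 255",
  "grip_force": 60
}}

```text
time_s: 2.97
position: [0.4591, -0.3106, 0.1134]
tool_rot: [[0.279, 0.96, 0.001], [0.96, -0.279, -0.001], [-0.001, 0.002, -1.0]]
ft_force: [0.1, 0.2, 0.5]
grip_width: 0.0386
gripper_force: 0.0
```

Emit:
{"name": "jog_arm", "arguments": {
  "plan": "0 0 0 0 0 0 255;0 0 0 0 0 0 255;0 0 0 0 0 0 255;0 0 0 0 0 0 255;0 0 0 0 0 0 255;0 0 0 0 0 0 255",
  "grip_force": 100
}}

```text
time_s: 3.47
position: [0.4593, -0.3107, 0.1134]
tool_rot: [[0.279, 0.96, 0.002], [0.96, -0.279, -0.002], [-0.001, 0.002, -1.0]]
ft_force: [0.4, -0.5, 6.3]
grip_width: 0.0243
gripper_force: 99.2
```

Emit:
{"name": "jog_arm", "arguments": {
  "plan": "0 0 0 0 0 -2 255;0 0 0 0 0 -4 255;0 0 0 0 0 -4 255;0 0 0 0 0 -2 255;0 0 -3.2 0 0 0 255;0 0 -3.2 0 0 0 255;0 0 0 2 0 0 255;0 0 0 3 0 0 255;0 0 0 4 0 0 255;0 0 0 4 0 0 255"
}}

```text
time_s: 4.3
position: [0.4805, -0.181, 0.2317]
tool_rot: [[0.172, 0.985, -0.001], [0.985, -0.172, 0.001], [0.001, -0.001, -1.0]]
ft_force: [0.7, 0.1, -2.6]
grip_width: 0.0244
gripper_force: 99.3
```

Emit:
{"name": "jog_arm", "arguments": {
  "plan": "0 0 0 4 0 0 255;0 0 0 4 0 0 255;0 0 0 4 0 0 255;0 0 0 4 0 0 255;0 0 0 4 0 0 255;0 0 0 4 0 0 255;0 0 0 4 0 0 255;0 0 0 4 0 0 255;0 0 0 3 0 0 255;0 0 0 2 0 0 255"
}}

```text
time_s: 5.13
position: [0.5434, 0.1855, 0.2317]
tool_rot: [[0.168, 0.986, -0.001], [0.986, -0.168, 0.0], [0.0, -0.001, -1.0]]
ft_force: [-0.4, -0.5, -3.0]
grip_width: 0.0242
gripper_force: 99.2
```

Emit:
{"name": "jog_arm", "arguments": {
  "plan": "0 0 0 2 0.2 0 255;0 0 0 0 0 0 255;0 0 0 0 0 0 255;0 0 0 0 0 0 255"
}}

```text
time_s: 5.47
position: [0.5489, 0.2013, 0.2319]
tool_rot: [[0.17, 0.985, -0.001], [0.985, -0.17, -0.001], [-0.001, -0.001, -1.0]]
ft_force: [0.3, -0.1, -3.3]
grip_width: 0.0244
gripper_force: 99.2
```

Run:
```python
from h import *
o=env.observe();print(o["position"],np.round(o["tool_rot"],3).tolist(),o["ft_force"],o["grip_width"])
pv=[]
for n in("scene","side"):
    im=imaging.get_image(n);w=cloud(im)
    c,r=proj(im,o["position"]).astype(int); print(n,c,r)
    x0,y0=max(0,c-100),max(0,r-70);pv.append(cv2.resize(im["pixels"][y0:y0+150,x0:x0+200],(800,600))[:, :]);print(x0,y0)
    for q in("gauge_heel","stud_mark","gauge","gauge_top"):
        for t in models.tip_of(n,q):
            cc,rr=np.round(t["at"]).astype(int);print(q,round(t["confidence"],2),t["at"],w[rr,cc].round(3))
save("mid",np.vstack(pv),.5)
```

```text
[0.54894051 0.20126529 0.23189571] [[0.17, 0.985, -0.001], [0.985, -0.17, -0.001], [-0.001, -0.001, -1.0]] [ 0.2839281  -0.12380971 -3.32598646] 0.02435734719955004
scene 339 102
239 32
gauge_heel 0.89 [148.4, 253.9] [ 0.528 -0.419  0.003]
gauge_heel 0.77 [314.5, 138.6] [0.461 0.215 0.004]
stud_mark 0.66 [317.2, 157.2] [0.551 0.146 0.046]
stud_mark 0.26 [331.1, 132.5] [0.558 0.177 0.14 ]
gauge 0.95 [124.8, 248.7] [ 0.498 -0.465  0.032]
gauge 0.68 [332.9, 132.2] [0.559 0.185 0.136]
gauge 0.6 [315.1, 139.3] [ 0.457  0.224 -0.005]
gauge 0.37 [393.0, 197.0] [0.782 0.238 0.028]
gauge_top 0.93 [341.7, 99.4] [0.568 0.184 0.269]
gauge_top 0.7 [111.2, 219.6] [ 0.474 -0.467  0.142]
side 217 106
117 36
gauge_heel 0.81 [280.9, 323.4] [ 0.491 -0.473  0.088]
gauge_heel 0.79 [221.8, 151.0] [0.571 0.253 0.042]
gauge_heel 0.16 [272.0, 153.6] [ 0.755  0.25  -0.003]
stud_mark 0.56 [222.4, 172.6] [0.537 0.128 0.04 ]
gauge 0.92 [219.9, 137.2] [0.539 0.142 0.162]
gauge 0.79 [271.6, 349.1] [ 0.456 -0.516  0.08 ]
gauge_top 0.73 [215.2, 97.6] [0.545 0.207 0.259]
gauge_top 0.65 [275.7, 305.6] [ 0.48  -0.469  0.14 ]
```

View pics/mid.png

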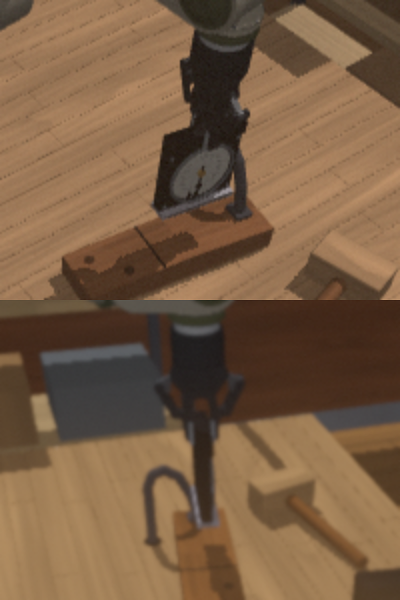

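The gauge hangs over the stud with the dial facing away from the robot, and the pencil line is at about scene (314,155). I'll measure the line along the stud and check clearance to the holdfast.

Run:
```python
from h import *
c=np.array([.545,.1775]);a=np.radians(-9.8);X=np.array([np.cos(a),np.sin(a)]);Y=np.array([-X[1],X[0]])
ys=np.arange(-.07,.0,.001)
for n in("scene","side"):
    im=imaging.get_image(n);g=im["pixels"].sum(-1).astype(np.float32)
    for xs in(-.03,-.02,-.01,0,.01,.02,.03):
        P=np.array([np.r_[c+xs*X+y*Y,.046-abs(y-.01)*np.tan(np.radians(2.6))] for y in ys]);uv=proj(im,P).astype(np.float32)
        v=cv2.remap(g,uv[:,0:1],uv[:,1:2],cv2.INTER_CUBIC)[:,0]
        d=v-cv2.blur(v[:,None],(1,21))[:,0]; i=np.argsort(d)[:1]; print(n,xs,ys[i].round(3),d[i].round())
    w=cloud(im);L=np.stack([(w[...,:2]-c)@X,(w[...,:2]-c)@Y,w[...,2]],-1)
    m=np.all((L>[-.2,.03,.07])&(L<[.15,.2,.16]),-1)
    for z in(.07,.09,.11,.13):
        p=L[m&(L[...,2]>=z)&(L[...,2]<z+.02)]; 
        for y0 in(.03,.06,.09,.12,.15):
            q=p[(p[:,1]>=y0)&(p[:,1]<y0+.03)]
            if len(q)>3: print(z,y0,len(q),np.percentile(q[:,0],[0,50,100]).round(3),end=' | ')
    print()
    m=np.all((L>[-.06,-.17,.03])&(L<[.06,.165,.052]),-1);q=L[m];print(np.percentile(q,[.5,2,98,99.5],axis=0).round(3).tolist())
```

```text
scene -0.03 [-0.034] [-86.]
scene -0.02 [-0.035] [-74.]
scene -0.01 [-0.035] [-99.]
scene 0 [-0.034] [-56.]
scene 0.01 [-0.034] [-39.]
scene 0.02 [-0.035] [-62.]
scene 0.03 [-0.034] [-49.]
0.07 0.09 14 [-0.019 -0.01  -0.003] | 0.07 0.12 21 [-0.019 -0.006 -0.   ] | 0.09 0.09 9 [-0.025 -0.021 -0.011] | 0.09 0.12 30 [-0.025 -0.014 -0.005] | 0.11 0.03 25 [0.008 0.017 0.021] | 0.11 0.06 29 [0.006 0.017 0.022] | 0.11 0.09 7 [-0.03  -0.025 -0.02 ] | 0.11 0.12 32 [-0.034 -0.022 -0.012] | 0.13 0.03 55 [0.005 0.012 0.02 ] | 0.13 0.06 33 [0.005 0.009 0.02 ] | 0.13 0.12 18 [-0.047 -0.033 -0.026] | 
[[-0.047, -0.161, 0.031], [-0.044, -0.158, 0.032], [0.047, 0.151, 0.05], [0.048, 0.158, 0.051]]
side -0.03 [-0.035] [-12.]
side -0.02 [-0.037] [-14.]
side -0.01 [-0.036] [-17.]
side 0 [-0.035] [-7.]
side 0.01 [-0.036] [-8.]
side 0.02 [-0.036] [-6.]
side 0.03 [-0.033] [-8.]
0.07 0.09 15 [-0.093 -0.084 -0.012] | 0.07 0.12 29 [-0.094 -0.08  -0.012] | 0.09 0.09 17 [-0.089 -0.028 -0.015] | 0.09 0.12 38 [-0.094 -0.082 -0.014] | 0.11 0.03 5 [-0.014 -0.013 -0.012] | 0.11 0.06 4 [-0.015 -0.014 -0.011] | 0.11 0.09 26 [-0.087 -0.057 -0.021] | 0.11 0.12 46 [-0.091 -0.037 -0.017] | 0.13 0.06 4 [-0.015 -0.012 -0.011] | 0.13 0.09 24 [-0.08  -0.063 -0.04 ] | 0.13 0.12 46 [-0.086 -0.055 -0.033] | 
[[-0.046, -0.161, 0.031], [-0.045, -0.159, 0.034], [0.044, 0.14, 0.047], [0.045, 0.155, 0.049]]
```

The line is confirmed at -35 mm and the holdfast is clear of the gauge. Lowering about 7 cm, then feeling for contact.

Emit:
{"name": "jog_arm", "arguments": {
  "plan": "0 0 0 0 0 2.5 255;0 0 0 0 0 2.5 255;0 0 0 0 0 1.3 255;0 0 0 0 0 0.6 255;0 0 0 0 0 0.1 255;0 0 0 0 0 0.1 255;0 0 0 0 0 0.1 255;0 0 0 0 0 0 255;0 0 0 0 0 0 255"
}}

```text
time_s: 6.82
position: [0.5495, 0.2018, 0.1611]
tool_rot: [[0.17, 0.985, 0.001], [0.985, -0.17, 0.0], [0.0, 0.001, -1.0]]
ft_force: [0.3, 0.1, -3.5]
grip_width: 0.0241
gripper_force: 99.0
```

Emit:
{"name": "jog_arm", "arguments": {
  "plan": "0 0 0 0 0 0.1 255;0 0 0 0 0 0.1 255;0 0 0 0 0 0.05 255;0 0 0 0 0 0 255;0 0 0 0 0 0 255;0 0 0 0 0 0 255"
}}

```text
time_s: 7.32
position: [0.5496, 0.2019, 0.1593]
tool_rot: [[0.17, 0.985, 0.002], [0.985, -0.17, 0.0], [0.001, 0.002, -1.0]]
ft_force: [-1.4, 0.7, 5.6]
grip_width: 0.0244
gripper_force: 100.7
```

Contact made at about 9 N. Hold while I measure the index angle on the dial.

Emit:
{"name": "jog_arm", "arguments": {
  "plan": "0 0 0 0 0 0 255;0 0 0 0 0 0 255;0 0 0 0 0 0 255;0 0 0 0 0 0 255"
}}

```text
time_s: 7.65
position: [0.5496, 0.202, 0.1593]
tool_rot: [[0.17, 0.985, 0.002], [0.985, -0.17, 0.0], [0.001, 0.002, -1.0]]
ft_force: [-1.6, -0.3, 6.3]
grip_width: 0.0241
gripper_force: 100.7
```

```bash
cat > dial.py <<'E'
from h import *
def dial(name):
    o=env.observe();R=o["tool_rot"];p=o["position"]
    # gauge frame: x=tool y, y=tool x, z=-tool z ; origin 113.4mm below tcp
    G=np.stack([R[:,1],R[:,0],-R[:,2]],1);O=p+R[:,2]*.1134
    C=O+G@np.array([.014,0,.063])
    im=imaging.get_image("scene");f,cx,cy=K(im);T=im["world_from_camera"]
    def loc(at):
        d=T[:3,:3]@np.array([(at[0]-cx)/f,(at[1]-cy)/f,1]);s=((C-T[:3,3])@G[:,0])/(d@G[:,0]);return (T[:3,3]+s*d-C)@G
    heel=O+G@np.array([0,-.06,0]);c=np.array([.545,.1775]);a=np.radians(-9.8);X=np.array([np.cos(a),np.sin(a)]);Y=np.array([-X[1],X[0]])
    print("heel in mark",((heel[:2]-c)@X).round(4),((heel[:2]-c)@Y+.035).round(4),(heel[2]-.044).round(4),"lean",np.degrees(np.arctan2(-G[2,1]*-1,G[2,2])).round(2))
    for q in("needle_tip","index_mark"):
        for t in models.tip_of("scene",q):
            l=loc(t["at"]);print(q,round(t["confidence"],2),np.round(t["at"],1),(l*1000).round(1),"ang",np.degrees(np.arctan2(-l[1],-l[2])).round(1))
    # rectified dial view, 10 px/mm, as seen from the dial side (+y gauge to the right)
    r=np.linspace(-50,50,600)/1000;yy,zz=np.meshgrid(r,-r)
    uv=proj(im,C+yy[...,None]*G[:,1]+zz[...,None]*G[:,2]).astype(np.float32)
    save(name,cv2.remap(im["pixels"],uv[...,0],uv[...,1],cv2.INTER_CUBIC),1)
E
python3 -c "
from dial import *
dial('d1');print(env.observe()['ft_force'])"
```

```text
heel in mark 0.0007 -0.0 0.0018 lean 0.05
needle_tip 0.58 [334.7 146.5] [  0.    0.7 -39.2] ang -1.0
index_mark 0.53 [333.4 145.8] [ -0.   -4.8 -33.6] ang 8.1
index_mark 0.42 [336.7 145.5] [ -0.    7.5 -37.9] ang -11.2
[-0.34079518  0.03996305  5.99110762]
```

View pics/d1.png

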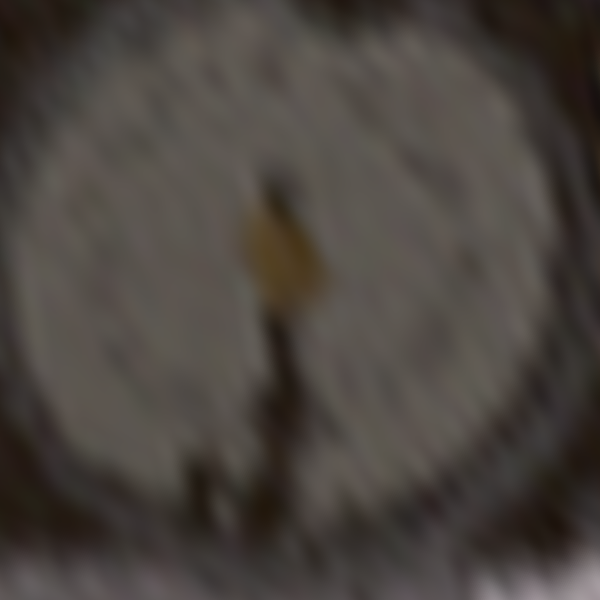

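The heel is at the mark. In the rectified dial the pivot is near (285,262) and the prongs are at about (203,495) and (260,512). That puts the index at about 12.8° of lean. Rocking about the heel.

Emit:
{"name": "jog_arm", "arguments": {
  "plan": "0 1.05 0 -0.21 0 -0.06 255;0 1.05 0 -0.21 0 -0.06 255;0 1.05 0 -0.21 0 -0.06 255;0 1.05 0 -0.21 0 -0.11 255;0 1.05 0 -0.21 0 -0.11 255;0 1.05 0 -0.21 0 -0.11 255;0 0 0 0 0 0 255;0 0 0 0 0 0 255"
}}

```text
time_s: 8.47
position: [0.5475, 0.189, 0.1632]
tool_rot: [[0.17, 0.985, 0.021], [0.979, -0.171, 0.11], [0.112, 0.002, -0.994]]
ft_force: [-0.0, 1.6, 5.6]
grip_width: 0.0247
gripper_force: 100.4
```

```bash
python3 -c "
from dial import *
dial('d2');print(env.observe()['ft_force'],env.observe()['wrist_torque'])"
```

```text
heel in mark 0.0006 -0.0001 -0.0002 lean 6.45
index_mark 0.55 [330.1 145.3] [  0.  -13.2 -28.4] ang 25.0
index_mark 0.45 [211.5 167.1] [   0.  -374.5  102.4] ang 105.3
[-0.02059109  1.80475808  5.05723367] [ 0.29262718  0.13436441 -0.03234943]
```

Emit:
{"name": "jog_arm", "arguments": {
  "plan": "0 1.05 0 -0.21 0 -0.11 255;0 1.05 0 -0.21 0 -0.11 255;0 1.05 0 -0.21 0 -0.11 255;0 1.05 0 -0.21 0 -0.11 255;0 1.05 0 -0.21 0 -0.11 255;0 1.05 0 -0.21 0 -0.11 255;0 0 0 0 0 0 255;0 0 0 0 0 0 255;0 0 0 0 0 0 255;0 0 0 0 0 0 255"
}}

```text
time_s: 9.45
position: [0.5451, 0.1758, 0.1675]
tool_rot: [[0.166, 0.985, 0.039], [0.961, -0.171, 0.217], [0.22, 0.001, -0.975]]
ft_force: [-0.3, 2.1, 5.8]
grip_width: 0.0242
gripper_force: 100.4
```

Emit:
{"name": "jog_arm", "arguments": {
  "plan": "0 0 0 0 0 0 255;0 0 0 0 0 0 255;0 0 0 0 0 0 255;0 0 0 0 0 0 255;0 0 0 0 0 0 255;0 0 0 0 0 0 255;0 0 0 0 0 0 255"
}}

```text
time_s: 10.03
position: [0.5451, 0.1758, 0.1674]
tool_rot: [[0.166, 0.985, 0.039], [0.961, -0.171, 0.217], [0.22, 0.001, -0.975]]
ft_force: [0.3, 1.7, 5.9]
grip_width: 0.0244
gripper_force: 100.4
```

```bash
python3 -c "
from dial import *
dial('d3');print(env.observe()['ft_force'],env.observe()['wrist_torque'])"
```

```text
heel in mark 0.0005 -0.0002 -0.0004 lean 12.71
needle_tip 0.46 [333.8 146.5] [ -0.    2.2 -48.7] ang -2.6
index_mark 0.54 [327.2 144. ] [ -0.  -18.5 -20.4] ang 42.2
[0.50623899 1.67339489 4.55519972] [ 0.3925437   0.01963399 -0.01128765]
```

View pics/d3.png

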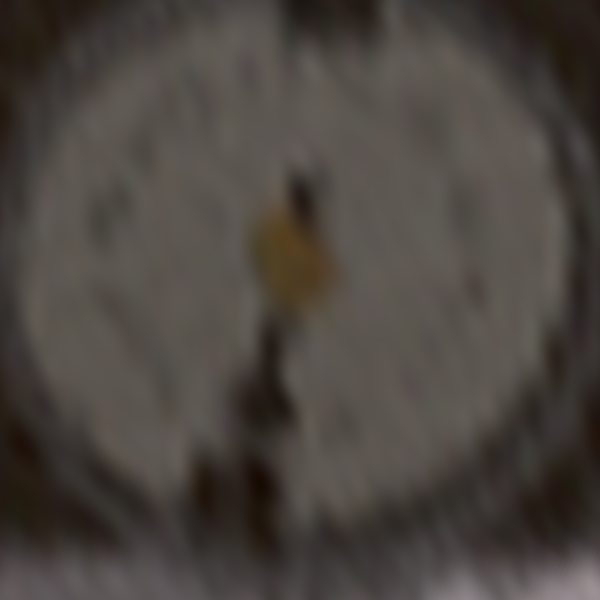

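The prongs are at about (205,490) and (263,505), with the pivot near (290,262). Their middle is at about 13.3°, against a lean of 12.7°. One numeric check over averaged frames, since the pixels are coarse.

Run:
```python
from h import *
o=env.observe();R=o["tool_rot"];G=np.stack([R[:,1],R[:,0],-R[:,2]],1);O=o["position"]+R[:,2]*.1134
ims=[imaging.get_image("scene") for _ in range(10)];im=ims[0]
px=np.mean([i["pixels"].astype(np.float32).sum(-1) for i in ims],0)
for dx in(.013,.016,.019):
    C=O+G@np.array([dx,0,.063]);r=np.linspace(-60,60,600)/1000;yy,zz=np.meshgrid(r,-r)
    uv=proj(im,C+yy[...,None]*G[:,1]+zz[...,None]*G[:,2]).astype(np.float32);d=cv2.remap(px,uv[...,0],uv[...,1],cv2.INTER_CUBIC)
    m=((d>190)*255).astype(np.uint8);m=cv2.morphologyEx(m,cv2.MORPH_OPEN,np.ones((9,9)));cs,_=cv2.findContours(m,0,1)
    cs=[k for k in cs if cv2.pointPolygonTest(k,(270.,200.),False)>0];h=cv2.convexHull(max(cs,key=cv2.contourArea)) if cs else None
    if h is None: print("no",np.percentile(d,[10,50,90]));continue
    e=cv2.fitEllipse(h);print(dx,"ellipse mm",((e[0][0]-299.5)/5).round(1),((299.5-e[0][1])/5).round(1),np.round(e[1],0)/5)
    c=e[0]
    th=np.arange(-12,42,1.5)
    for ra in((24,30),(35,38),(39,42)):
        v=[np.mean([cv2.remap(d,np.float32([[c[0]-5*q*np.sin(np.radians(t))]]),np.float32([[c[1]+5*q*np.cos(np.radians(t))]]),1)[0,0] for q in np.arange(*ra,.5)]) for t in th]
        print(ra,[f"{t:.0f}:{x:.0f}" for t,x in zip(th,v)])
```

```text
Traceback (most recent call last):
AttributeError: 'float' object has no attribute 'round'
```

Run:
```python
from h import *
o=env.observe();R=o["tool_rot"];G=np.stack([R[:,1],R[:,0],-R[:,2]],1);O=o["position"]+R[:,2]*.1134
ims=[imaging.get_image("scene") for _ in range(10)];im=ims[0]
px=np.mean([i["pixels"].astype(np.float32).sum(-1) for i in ims],0)
for dx in(.013,.018):
    C=O+G@np.array([dx,0,.063]);r=np.linspace(-60,60,600)/1000;yy,zz=np.meshgrid(r,-r)
    uv=proj(im,C+yy[...,None]*G[:,1]+zz[...,None]*G[:,2]).astype(np.float32);d=cv2.remap(px,uv[...,0],uv[...,1],cv2.INTER_CUBIC)
    m=((d>190)*255).astype(np.uint8);m=cv2.morphologyEx(m,cv2.MORPH_OPEN,np.ones((9,9)));cs,_=cv2.findContours(m,0,1)
    cs=[k for k in cs if cv2.pointPolygonTest(k,(270.,200.),False)>0];h=cv2.convexHull(max(cs,key=cv2.contourArea)) if cs else None
    if h is None: print("no",np.percentile(d,[10,50,90]));continue
    e=cv2.fitEllipse(h);c=e[0];print(dx,"ellipse mm",round((c[0]-299.5)/5,1),round((299.5-c[1])/5,1),np.round(e[1],0)/5)
    th=np.arange(-12,42,1.5)
    for ra in((24,30),(35,38),(39,42)):
        v=[np.mean([cv2.remap(d,np.float32([[c[0]-5*q*np.sin(np.radians(t))]]),np.float32([[c[1]+5*q*np.cos(np.radians(t))]]),1)[0,0] for q in np.arange(*ra,.5)]) for t in th]
        print(ra,*[f"{t:.0f}:{x:.0f}" for t,x in zip(th,v)])
```

```text
0.013 ellipse mm -1.2 7.7 [91.8 96.4]
(24, 30) -12:258 -10:259 -9:260 -8:261 -6:258 -4:247 -3:224 -2:192 0:155 2:120 3:97 4:85 6:81 8:81 9:81 10:82 12:84 14:91 15:103 16:121 18:140 20:160 21:181 22:202 24:221 26:235 27:245 28:252 30:257 32:261 33:263 34:263 36:261 38:258 39:256 40:253
(35, 38) -12:251 -10:251 -9:255 -8:262 -6:267 -4:263 -3:252 -2:240 0:223 2:199 3:174 4:152 6:132 8:114 9:104 10:103 12:113 14:129 15:145 16:161 18:178 20:189 21:193 22:198 24:211 26:226 27:240 28:252 30:260 32:259 33:253 34:249 36:248 38:249 39:251 40:254
(39, 42) -12:262 -10:264 -9:260 -8:256 -6:257 -4:260 -3:257 -2:243 0:213 2:170 3:128 4:97 6:76 8:66 9:73 10:90 12:105 14:109 15:109 16:110 18:108 20:104 21:112 22:143 24:185 26:228 27:261 28:271 30:266 32:260 33:259 34:258 36:257 38:256 39:255 40:254
0.018 ellipse mm -3.5 13.7 [90.2 93.4]
(24, 30) -12:253 -10:255 -9:258 -8:263 -6:261 -4:247 -3:222 -2:189 0:155 2:125 3:104 4:94 6:91 8:90 9:88 10:86 12:86 14:90 15:99 16:114 18:131 20:150 21:169 22:189 24:209 26:224 27:237 28:246 30:253 32:259 33:262 34:263 36:262 38:260 39:257 40:253
(35, 38) -12:259 -10:258 -9:259 -8:262 -6:265 -4:265 -3:257 -2:244 0:227 2:200 3:169 4:141 6:116 8:96 9:84 10:85 12:96 14:114 15:128 16:139 18:151 20:159 21:162 22:167 24:182 26:202 27:223 28:244 30:260 32:264 33:260 34:255 36:252 38:252 39:253 40:254
(39, 42) -12:262 -10:264 -9:256 -8:244 -6:243 -4:251 -3:257 -2:245 0:213 2:169 3:127 4:98 6:78 8:68 9:74 10:89 12:101 14:103 15:100 16:100 18:96 20:86 21:86 22:114 24:159 26:209 27:249 28:267 30:265 32:260 33:260 34:259 36:257 38:256 39:255 40:254
```

The dark span at the prong radius is about 2–23°, so its centre is 12.5–13°. The needle itself reads 1–2.5° low, so the true index is about 13–14.4°. I'll add 1° of rock and settle.

Emit:
{"name": "jog_arm", "arguments": {
  "plan": "0 0.5 0 -0.1 0 -0.05 255;0 0.5 0 -0.1 0 -0.05 255;0 0 0 0 0 0 255;0 0 0 0 0 0 255;0 0 0 0 0 0 255;0 0 0 0 0 0 255;0 0 0 0 0 0 255;0 0 0 0 0 0 255;0 0 0 0 0 0 255;0 0 0 0 0 0 255"
}}

```text
time_s: 12.02
position: [0.5447, 0.1737, 0.168]
tool_rot: [[0.166, 0.985, 0.042], [0.957, -0.171, 0.233], [0.237, 0.001, -0.971]]
ft_force: [0.2, 1.6, 6.6]
grip_width: 0.0245
gripper_force: 100.5
```

Emit:
{"name": "jog_arm", "arguments": {
  "plan": "0 0 0 0 0 0 255;0 0 0 0 0 0 255;0 0 0 0 0 0 255;0 0 0 0 0 0 255;0 0 0 0 0 0 255;0 0 0 0 0 0 255;0 0 0 0 0 0 255;0 0 0 0 0 0 255;0 0 0 0 0 0 255;0 0 0 0 0 0 255"
}}

```text
time_s: 12.85
position: [0.5447, 0.1737, 0.168]
tool_rot: [[0.166, 0.985, 0.042], [0.957, -0.171, 0.233], [0.237, 0.001, -0.971]]
ft_force: [-0.2, 2.0, 5.6]
grip_width: 0.0245
gripper_force: 100.5
```

```bash
python3 -c "
from dial import *
dial('d4');print(env.observe()['ft_force'])
im=imaging.get_image('scene');save('end',im['pixels'][80:180,270:390],5)"
```

```text
heel in mark 0.0005 -0.0002 -0.0004 lean 13.71
needle_tip 0.65 [200.6 266.3] [   0.  -532.  -306.2] ang 60.1
index_mark 0.64 [332.4 147.7] [  0.   -2.5 -52. ] ang 2.8
[0.04961838 1.22909458 5.5262572 ]
```

View pics/end.png

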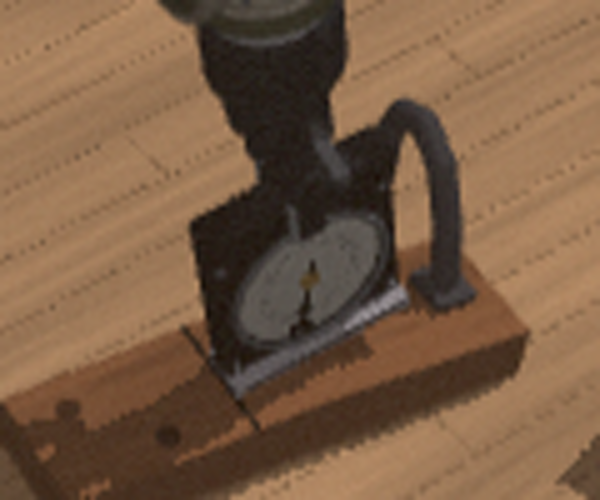

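The heel corner sits on the pencil line at crop (235,390), the far end of the foot is raised, and the needle hangs among the prongs at about (302,328). Contact is steady at about 8 N. Handing in.

```bash
python3 -c "
from rig import job
print(job.close_job())"
```

```text
the job is handed in; nothing more can be done
None
```

I handed the job in with the gauge held steady on its heel corner at the middle of the pencil line, leaning 13.7°. The index read between 12.8° and 14.4° in the coarse camera view, so the needle should be within the 3.4° tolerance, but the hand-in gave no verdict.

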